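Find the heavy adapter with the sorting balance

ROBOT

A 7-joint arm with a two-finger parallel gripper is mounted at the origin on a cart in front of the work surface, level with it; the furniture and walls round the work are solid. World frame = base frame: x ahead of the robot, y to its left, z up, the work surface at z = 0. Lengths are in m, angles in rad, forces in N, time in s.
With the tool pointing down it reaches from about 0.425 to 0.875 m from the base axis. Payload 4.7 kg.
Tool frame: the origin (TCP) lies midway between the tips of the shut fingers; the grasp point (between the pads) lies 19 mm behind it; z points along the fingers, y is the line along which they close (so a half turn about z gives the same grasp; the last joint's range is limited). The gripper opens to 87 mm and grips with 3 to 60 N. Pads are 19 mm wide; open, the fingers measure 117 mm over their backs; the gripper's body (75 mm by 190 mm) begins 51 mm behind the grasp point.
Start: joints at [-1.124, 0.321, -0.07, 1.45, 0.023, 1.371, -0.057], TCP at [0.273, 0.59, 0.223] pointing down, gripper open.
Joint ranges: [-2.86, 2.86], [-0.3, 2.09], [-1.38, 1.24], [0.06, 2.45], [-1.56, 4.7], [0.09, 2.05], [-2.69, 2.69]. Speed limits (rad/s): [2.57, 2.57, 3.14, 3.14, 3.14, 3.14, 3.14].

INTERFACE

Orientations are given as a rotation vector (axis times angle).
In Python, from bench import ctrl, get_image, calibration gives the robot as it stands.
- The arm moves only by the tool apply_moves, never from a script. Its arguments are lists of equal length, an entry for each row: "dp": the shift along the tool's x, y, z in m, a list of three; "twist": the turn, a rotation vector about the tool's x, y, z in rad, a list of three; "fingers": the closure, from 0 (fully open) to 1 (shut). In form: {"dp": [[dx, dy, dz], ...], "twist": [[ax, ay, az], ...], "fingers": [fingers, ...]}. A call has 1 to 10 rows; each row shifts and turns the commanded pose from where the row before left it, along the tool's axes as they then stand; what a row does not reach is not made up. A row lasts 1/10 s, in which the tool goes at most 50 mm and 8.59 degrees, less where a joint would pass 70% of its speed; a pose out of reach is approached as far as the arm can. A call is refused whole if a number of a shift passes 0.05 or a number of a turn 0.15, either way. A call with a gripper value outside its range is refused whole. The fingers move at their own pace and stop on an object; "newtons" is the grip in N (left out, the last holds). Time passes only in rows, so rows that do not move let the fingers close. It gives the time, the measured TCP pose, the force, the opening and the grip force at its end, in the units of the state.
- ctrl.get_state(): the state, without advancing time (a new reading comes with each control period).
- get_image(name): name is "scene" or "top" or "wrist"; returns the picture (420x560x3 uint8, red, green, blue); there is no depth.
- calibration(name): a dict with "fx", "fy", "cx", "cy" (pixels), "eye" and "attitude" of the camera in the world; the wrist camera has in their place "hand_eye" (4x4, takes a point from camera to tool coordinates, whose origin is the TCP and whose axes are the flange's). Camera axes: x right, y up, looking along -z (the intrinsics and any distortion apply to the point x, -y, -z); pixel columns grow to the right and rows downward; lengths in m; the calibration is good to about 2 mm. A picture is of the moment at which its call begins: read the wrist's pose just before it. calibration takes no time and is no camera call.
- ctrl.close_job(): hands the job in; it is judged then, once.
The state is a dict: "time": time; "joint_positions": joint angles; "qd": joint speeds; "joint_torque": joint torques, N m; "position": TCP position; "tool_rot": TCP orientation; "ft_force": force on the tool from outside, world axes, zero at the start; "torque": the same for the moment, N m; "grip_width": opening from 0.0 (shut) to 1.0 (fully open); "grip_force": force on a finger pad.
Only numpy, scipy, OpenCV 4.12 (cv2) and the standard library are available. Lean on these libraries where they do the work, as an engineer would, in place of code of your own. Each camera call takes 0.05 s, during which the arm holds its last target. There are 200 camera calls.

TASK

Two grey bottle-shaped adapters look alike, but one is heavy steel and the other a light alloy. Weigh one of them on the blue balance: stand it on the beam, slide it outward until it gently rests against the red stop (never ram it), let go and see whether the beam tips; then stand the heavy adapter upright on the foam in the cardboard tray and leave the light one standing upright on the bench or on the beam. Leave the paste jar and the marker where they are.

Things in the scene. Friction and masses are not known exactly. Their poses are not given: they have to be found in the camera images.
- adapter_1: one of two identical grey bottle-shaped metal adapters standing upright: round body 64 mm in diameter and about 62 mm high (shoulders included), above it a plain round neck 26 mm in diameter up to 87 mm, to grip by; origin at the centre of the underside, z up. One adapter weighs about 0.50 kg, the other about 0.20 kg (each up to 8 percent more or less); looks and names do not tell which
- adapter_2: the other adapter, same size and looks; origin at the centre of the underside
- balance: sorting balance, blue base 110 x 370 x 12 mm fixed to the bench; origin on the bench below the pivot, +y along the beam to its pan side, x across. Base from y = -150 to +220 mm; two blue cheeks 84 mm high at x = +/-49 mm beside the pivot; dark counterweight, 54 mm diameter, top 95 mm above the bench, at y = -88 mm. Over 15 N on its red stop or 30 N anywhere spoils it
- pivot (a point): the beam's pivot axis, 70 mm above the balance origin; same axes as the balance. At the pan side the beam is a flat plate 76 mm wide from y = 30 to 220 mm, its top 55 mm above the bench when level
- pan (a point): point on the plate's top, on the beam's centre line 85 mm out from the pivot; moves with the beam. An adapter stood centred here is always short of the red stop, a block near the outer end, 64 mm across and 40 mm above the plate, firmly clamped. Its face toward the pivot lies 140 to 190 mm from the pivot, differently each time, not measured
- beam (a joint): tilt of the beam, rad: 0 level (empty, or light adapter), 0.14 pan side down, plate sloping 8 degrees (heavy adapter against the stop: within 1.5 s of letting go). Damped, no spring; a few N on the pan tip it too. True only with the adapter at the stop (gap under 3 mm, centred across to 8 mm): short of it a heavy one may not tip the beam
- tray: brown cardboard tray 150 x 239 x 56 mm, fixed; origin at the centre of its underside, y along its long side. Inside it measures 114 x 216 mm and has a flat light foam floor 33 mm above the bench
- jar: glass paste jar with black lid, 64 mm diameter, 76 mm tall, loose bystander; origin at the centre of the underside
- marker: red and black marker 67 x 110 x 16 mm as it lies, loose bystander; origin at the centre of the underside

How it is judged:
By the outcome, as a careful person would: the job done as asked, in the order asked, and still so for the second after the job is handed in, with the robot touching nothing.
It also fails if it takes over 69 s, if anything falls off the work surface, if the arm or the gripper's body presses on something with over 40 N, if the wrist force passes 120 N, or if a joint passes its speed limit or range.

## Working session

There is one attempt and no reset: what is moved stays moved. The work goes in short steps, Python scripts to look and compute and a tool call to move; the robot and the scene stay as the last step left them, time stands still between calls to the robot, and variables do not carry over. Pictures are saved under pics/ and viewed, at most 10 in all, crops included, and the job is handed in when it is done.

Besides the shell and the picture viewer there is one more tool, called after ">>>" as name(argument=value, ...), one argument or row to a line, values as JSON. apply_moves: Moves the arm, as the interface text tells. Its arguments: {"type":"object","properties":{"dp":{"type":"array"},"twist":{"type":"array"},"fingers":{"type":"array"},"newtons":{"type":"number"}},"required":["dp","twist","fingers"]}

```bash
ls; mkdir -p pics
python3 - <<'E'
from bench import ctrl,get_image,calibration
import cv2
for n in("scene","top"):
    cv2.imwrite(f"pics/{n}0.png",get_image(n)[:,:,::-1]); print(n,calibration(n))
print(calibration("wrist"));print(ctrl.get_state())
E
```

```text
pics
scene {'fx': 520.6176007239513, 'fy': 520.6176007239513, 'cx': 279.54394911404165, 'cy': 200.23987865437243, 'eye': array([-0.07199505, -0.49446805,  1.09902745]), 'attitude': array([ 0.61372026, -0.33061141, -0.90038097])}
top {'fx': 469.5308033334401, 'fy': 469.5308033334401, 'cx': 275.0870404591421, 'cy': 215.66257122358687, 'eye': array([ 0.44300688, -0.03023368,  1.28666619]), 'attitude': array([ 0.0987406 , -0.06685292, -1.56284218])}
{'fx': 367.32209783710783, 'fy': 367.32209783710783, 'cx': 274.7762096908481, 'cy': 211.07169085053175, 'hand_eye': array([[ 6.97907304e-05,  9.52536294e-01,  3.04425038e-01,
         8.43305910e-02],
       [ 9.99999655e-01,  1.85589421e-04, -8.09957573e-04,
        -1.27628400e-04],
       [-8.28012051e-04,  3.04424990e-01, -9.52535952e-01,
        -1.63202820e-01],
       [ 0.00000000e+00,  0.00000000e+00,  0.00000000e+00,
         1.00000000e+00]])}
{'time': 0.1, 'joint_positions': array([-1.12386214,  0.3217273 , -0.07008995,  1.45153756,  0.0225956 ,
        1.37080387, -0.05686968]), 'qd': array([ 0.00107282, -0.00145954, -0.00123257, -0.00353641, -0.00164902,
        0.00241081,  0.00086711]), 'joint_torque': array([ 2.53519938e-04, -4.92569053e+01, -4.05610772e-01, -3.13397169e+01,
       -6.40302384e-02,  3.94251966e-02,  5.67229267e-05]), 'position': array([0.27247347, 0.5895942 , 0.22159269]), 'tool_rot': array([-6.74444736e-01, -3.06805808e+00,  2.61722945e-03]), 'ft_force': array([-0.61404008, -0.66405968,  0.03023046]), 'torque': array([-0.03335511, -0.04269478, -0.00988454]), 'grip_force': 0.0, 'grip_width': 1.0024958644009734}
```

View pics/top0.png

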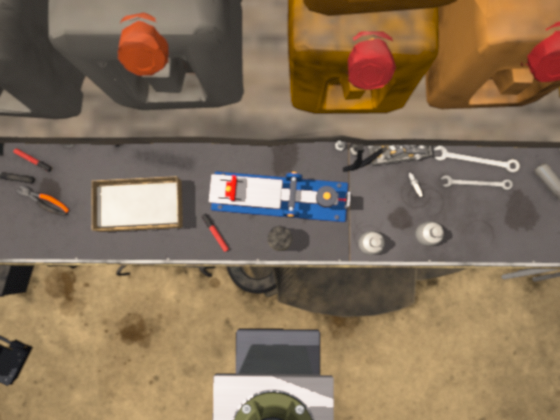

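View pics/scene0.png

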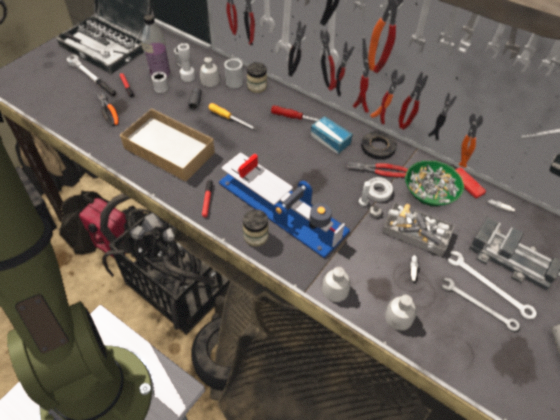

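The top view shows the tray at (136,204), the balance with its pan to the left and red stop at (231,188), jar (279,237), marker (216,232), and adapters at (372,242) and (431,233). The scene view has the adapters at (337,284) and (401,312).

```bash
cat > h.py <<'E'
import numpy as np,cv2
from bench import ctrl,get_image,calibration
from scipy.spatial.transform import Rotation as R
def cam(n,st=None):
    c=calibration(n)
    if n!="wrist": return c,np.array(c["eye"]),R.from_rotvec(c["attitude"]).as_matrix()
    st=st or ctrl.get_state(); Rt=R.from_rotvec(st["tool_rot"]).as_matrix(); H=c["hand_eye"]
    return c,st["position"]+Rt@H[:3,3],Rt@H[:3,:3]
def ray(C,u,v):
    c,e,A=C; return e,A@np.array([(u-c["cx"])/c["fx"],-(v-c["cy"])/c["fy"],-1])
def onz(C,u,v,z):
    e,d=ray(C,u,v); return e+d*(z-e[2])/d[2]
def proj(C,p):
    c,e,A=C; q=A.T@(np.asarray(p)-e); return c["cx"]+c["fx"]*q[0]/-q[2], c["cy"]-c["fy"]*q[1]/-q[2]
def tri(rays):
    M=np.zeros((3,3));b=np.zeros(3)
    for e,d in rays:
        d=d/np.linalg.norm(d);P=np.eye(3)-np.outer(d,d);M+=P;b+=P@e
    return np.linalg.solve(M,b)
def blobs(m,amin=30):
    n,l,s,c=cv2.connectedComponentsWithStats(m.astype(np.uint8))
    return [(s[i],c[i],l==i) for i in range(1,n) if s[i,4]>=amin]
E
python3 - <<'E'
from h import *
T=cam("top");S=cam("scene")
print("corners bench",onz(T,372,242,.04),onz(T,431,233,.04))
t=cv2.imread("pics/top0.png");s=cv2.imread("pics/scene0.png")
def masks(im):
    h=cv2.cvtColor(im,cv2.COLOR_BGR2HSV);H,Sa,V=cv2.split(h)
    return dict(white=(Sa<45)&(V>130),blue=(H>100)&(H<125)&(Sa>130)&(V>60),red=((H<6)|(H>174))&(Sa>170)&(V>110))
for n,im,C in(("top",t,T),("scene",s,S)):
    for k,m in masks(im).items():
        for st,c,_ in blobs(m,40):
            print(n,k,st,c.round(1),onz(C,*c,.05).round(3)) if (130<c[1]<340 and 80<c[0]<450) else 0
a=cv2.resize(t[160:265,195:460],None,fx=3,fy=3,interpolation=cv2.INTER_CUBIC)
b=cv2.resize(s[140:335,210:430],None,fx=1.4,fy=1.4,interpolation=cv2.INTER_CUBIC)
o=np.zeros((600,800,3),np.uint8);o[:315,:795]=a;o[320:320+b.shape[0],:b.shape[1]]=b[:280]
cv2.imwrite("pics/c.png",o)
E
```

```text
corners bench [ 0.50630843 -0.2611763   0.04      ] [ 0.53107687 -0.41681759  0.04      ]
top white [335 141   8  10  64] [338.4 145.5] [ 0.764 -0.173  0.05 ]
top white [376 145  21  18 109] [385.8 154.5] [ 0.74 -0.3   0.05]
top white [412 145  13   7  46] [418.4 148.2] [ 0.757 -0.387  0.05 ]
top white [ 208  173   83   36 1947] [249.3 191.4] [0.639 0.065 0.05 ]
top white [408 172  15  25 157] [414.9 184.1] [ 0.66  -0.375  0.05 ]
top white [  98  183   79   44 3100] [136.6 204.5] [0.602 0.366 0.05 ]
top white [295 190  23  13 261] [306.3 195.9] [ 0.627 -0.087  0.05 ]
top white [346 191   5  16  58] [348.2 198.4] [ 0.621 -0.198  0.05 ]
top white [415 222  28  23 511] [428.8 232.8] [ 0.531 -0.408  0.05 ]
top white [358 231  25  23 469] [370.  242.3] [ 0.505 -0.254  0.05 ]
top white [   0  257  560   10 2361] [280.2 261.6] [ 0.453 -0.019  0.05 ]
top blue [236 173 112  24 606] [308.1 183.1] [ 0.662 -0.092  0.05 ]
top blue [ 212  202  134   20 1258] [293.1 210.7] [ 0.587 -0.052  0.05 ]
top red [226 176  11  24 131] [231.9 188.4] [0.647 0.111 0.05 ]
top red [211 226  16  24  78] [218.2 236
[... 876 characters left out ...]
 ]
scene white [133 227   9   8  51] [137.1 230.2] [0.329 0.208 0.05 ]
scene white [166 229   7   9  47] [169.1 233. ] [0.37  0.139 0.05 ]
scene white [410 254   8  27 172] [413.4 266.8] [ 0.64  -0.387  0.05 ]
scene white [436 266  26  13  53] [449.3 272.3] [ 0.677 -0.461  0.05 ]
scene blue [ 220  175  114   82 2030] [283.9 218.2] [ 0.574 -0.06   0.05 ]
scene blue [299 181  13  24 158] [306.1 192.2] [ 0.677 -0.057  0.05 ]
scene blue [331 218   9  11  46] [334.8 223.2] [ 0.637 -0.171  0.05 ]
scene blue [343 227   6  10  40] [345.3 231.5] [ 0.631 -0.205  0.05 ]
scene red [239 155  18  22 206] [248.1 165.3] [0.661 0.123 0.05 ]
scene red [382 173  20   4  40] [391.2 174.3] [ 0.866 -0.206  0.05 ]
```

View pics/c.png

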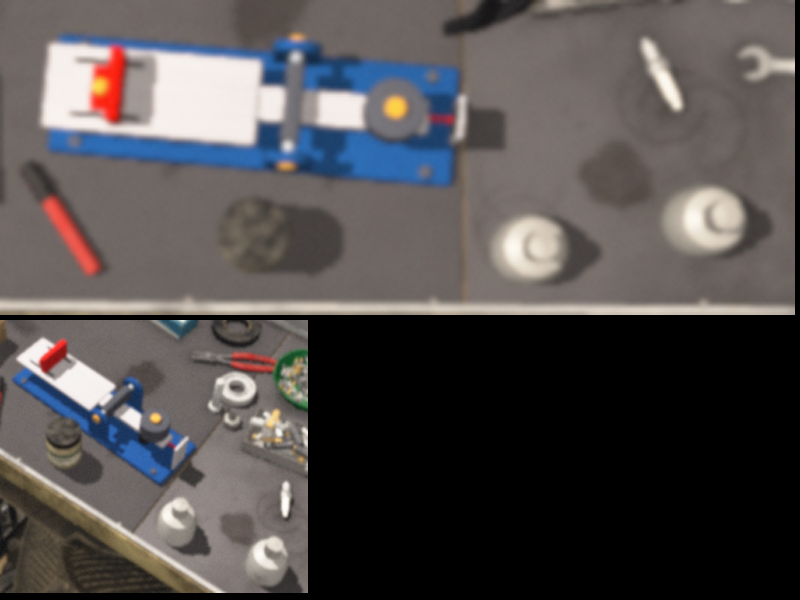

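The crop shows the adapter necks near top-view pixels (376,242) and (437,233). The stop face is near (236,188), and the plate runs from x≈210 to 282.

Run:
```python
from h import *
T=cam("top");S=cam("scene")
f=lambda x,y:(195+x/3,160+y/3)
g=lambda x,y:(210+x/1.4,140+(y-320)/1.4)
for nm,a,b,z in(("A",(543,246),(180,506),.087),("B",(725,218),(270,543),.087)):
    print(nm,onz(T,*f(*a),z).round(4),onz(S,*g(*b),z).round(4),tri([ray(T,*f(*a)),ray(S,*g(*b))]).round(4))
# plate corners, z=.055
c=[onz(T,*f(*p),.055)for p in((48,42),(42,127),(262,57),(256,146))]
print("plate",np.round(c,4),[np.linalg.norm(c[i]-c[j]).round(4)for i,j in((0,1),(2,3),(0,2),(1,3))])
ax=(c[0]+c[1]-c[2]-c[3])/2;print("yaw of +y dir",np.arctan2(-ax[0],ax[1]))
print("pins",onz(T,*f(297,38),.07),onz(T,*f(287,165),.07))
print("stop top face",onz(T,*f(124,48),.095),onz(T,*f(119,122),.095))
print("cw top",onz(T,*f(395,107),.098))
```

```text
A [ 0.504  -0.2626  0.087 ] [ 0.5004 -0.2622  0.087 ] [ 0.5034 -0.2623  0.0834]
B [ 0.5287 -0.4166  0.087 ] [ 0.5274 -0.4094  0.087 ] [ 0.5264 -0.4121  0.0927]
plate [[ 0.6844  0.1673  0.055 ]
 [ 0.608   0.171   0.055 ]
 [ 0.6715 -0.0233  0.055 ]
 [ 0.5921 -0.0184  0.055 ]] [np.float64(0.0764), np.float64(0.0796), np.float64(0.191), np.float64(0.1901)]
yaw of +y dir -0.07573503595025707
pins [ 0.68576353 -0.05391562  0.07      ] [ 0.57375574 -0.04558782  0.07      ]
stop top face [0.67153837 0.09523755 0.095     ] [0.60730683 0.09848904 0.095     ]
cw top [ 0.62085226 -0.1368771   0.098     ]
```

>>> apply_moves(
  dp=[
    [0,0,0],
    [0,0,0],
    [0,0,0],
    [-0.031,-0.034,0],
    [-0.031,-0.034,0],
    [-0.031,-0.034,0],
    [-0.031,-0.034,0],
    [-0.031,-0.034,0],
    [-0.031,-0.034,0],
    [-0.031,-0.034,0],
  ],
  twist=[
    [0,0,-0.12],
    [0,0,-0.12],
    [0,0,-0.118],
    [0,0,0],
    [0,0,0],
    [0,0,0],
    [0,0,0],
    [0,0,0],
    [0,0,0],
    [0,0,0],
  ],
  fingers=[0,0,0,0,0,0,0,0,0,0],
)

```text
time: 1.1
position: [0.472, 0.3347, 0.2223]
tool_rot: [-0.117, -3.139, 0.0]
ft_force: [0.5, 0.1, -0.6]
grip_width: 1.001
grip_force: 0.0
```

>>> apply_moves(
  dp=[
    [-0.0065,-0.049,0],
    [-0.0065,-0.049,0],
    [-0.0065,-0.049,0],
    [-0.0065,-0.049,0],
    [-0.0065,-0.049,0],
    [-0.0065,-0.049,0],
    [-0.0065,-0.049,0],
    [-0.0065,-0.049,0],
    [-0.0065,-0.049,0],
    [-0.0065,-0.049,0],
  ],
  twist=[
    [0,0,0],
    [0,0,0],
    [0,0,0],
    [0,0,0],
    [0,0,0],
    [0,0,0],
    [0,0,0],
    [0,0,0],
    [0,0,0],
    [0,0,0],
  ],
  fingers=[0,0,0,0,0,0,0,0,0,0],
)

```text
time: 2.1
position: [0.499, -0.1588, 0.2225]
tool_rot: [0.117, 3.139, 0.001]
ft_force: [0.6, -0.0, -0.8]
grip_width: 1.002
grip_force: 0.0
```

>>> apply_moves(
  dp=[
    [-0.0065,-0.048,0],
    [-0.0065,-0.048,0],
    [0,0,0],
  ],
  twist=[
    [0,0,0],
    [0,0,0],
    [0,0,0],
  ],
  fingers=[0,0,0],
)

```text
time: 2.4
position: [0.5028, -0.262, 0.2224]
tool_rot: [-0.135, -3.138, 0.008]
ft_force: [-0.8, -0.9, -0.6]
grip_width: 1.001
grip_force: 0.0
```

Run:
```python
from h import *
st=ctrl.get_state();im=get_image("wrist")[:,:,::-1]
print(st["position"],st["tool_rot"],st["ft_force"])
C=cam("wrist",st)
for p in((.5036,-.262,.087),(.5036,-.262,0.0)):print(proj(C,p))
cv2.imwrite("pics/w1.png",im)
```

```text
[ 0.50280585 -0.26199249  0.22241718] [-0.13482501 -3.13761022  0.0081286 ] [-0.79450268 -0.92337698 -0.63549825]
(np.float64(275.4964713418683), np.float64(199.5178165601328))
(np.float64(275.75435374050244), np.float64(177.26862598325962))
```

View pics/w1.png

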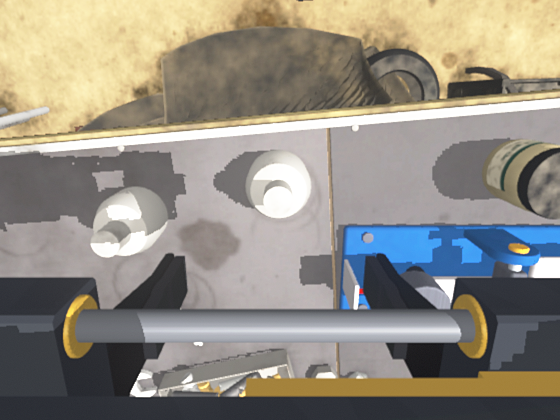

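The wrist view shows adapter A's neck top at about (277,194), with a clear gap to adapter B (neck at (110,237)).

>>> apply_moves(
  dp=[
    [0,0,0.02],
  ],
  twist=[
    [0,0,0],
  ],
  fingers=[0],
)

```text
time: 2.55
position: [0.5067, -0.2542, 0.2042]
tool_rot: [0.119, 3.135, -0.001]
ft_force: [-0.1, -0.4, -0.1]
grip_width: 1.002
grip_force: 0.0
```

Run:
```python
from h import *
im=cv2.imread("pics/w1.png")
st=dict(position=np.array([ 0.50280585,-0.26199249,0.22241718]),tool_rot=np.array([-0.13482501,-3.13761022,0.0081286]))
C=cam("wrist",st)
print(onz(C,277,194,.087),onz(C,110,237,.087))
st=ctrl.get_state();print(st["position"],st["tool_rot"],st["joint_positions"],R.from_rotvec(st["tool_rot"]).as_matrix().round(4))
T=np.array([.501,-.2625,.0]);print(R.from_rotvec(st["tool_rot"]).as_matrix().T@(T-st["position"]))
g=cv2.cvtColor(im,cv2.COLOR_BGR2GRAY)
print(cv2.HoughCircles(g[140:230,230:330],cv2.HOUGH_GRADIENT,1,10,param1=100,param2=12,minRadius=10,maxRadius=18))
```

```text
[ 0.49890942 -0.26032789  0.087     ] [ 0.52536899 -0.40924276  0.087     ]
[ 0.50669024 -0.25415378  0.20422651] [ 1.18581493e-01  3.13529137e+00 -7.55116233e-04] [-0.1226632   0.16357207  0.60569911  1.7117376  -0.09791745  1.29236804
  1.99857865] [[-9.971e-01  7.550e-02  4.000e-03]
 [ 7.550e-02  9.971e-01 -6.000e-04]
 [-4.100e-03 -3.000e-04 -1.000e+00]]
[ 0.0058757  -0.00868529  0.20420712]
[[[49.5 62.5 16.3]
  [46.5 52.5 12.7]
  [34.5 26.5 12.8]]]
```

Run:
```python
from h import *
st=ctrl.get_state();im=np.ascontiguousarray(get_image("wrist")[:,:,::-1]);s2=ctrl.get_state()
print(st["position"],s2["position"],s2["tool_rot"])
C=cam("wrist",s2)
for p in((.501,-.262,.087),(.501,-.262,.0)):print(proj(C,p))
cv2.imwrite("pics/w2.png",im);cv2.imwrite("pics/w2c.png",cv2.resize(im[120:270,200:400],None,fx=3,fy=3))
```

```text
[ 0.50669024 -0.25415378  0.20422651] [ 0.50436338 -0.25200449  0.19933438] [-1.16041460e-01 -3.13619503e+00 -2.79683601e-03]
(np.float64(261.2779116773578), np.float64(203.74882497975983))
(np.float64(264.1438501866666), np.float64(179.38110025310672))
```

View pics/w2c.png

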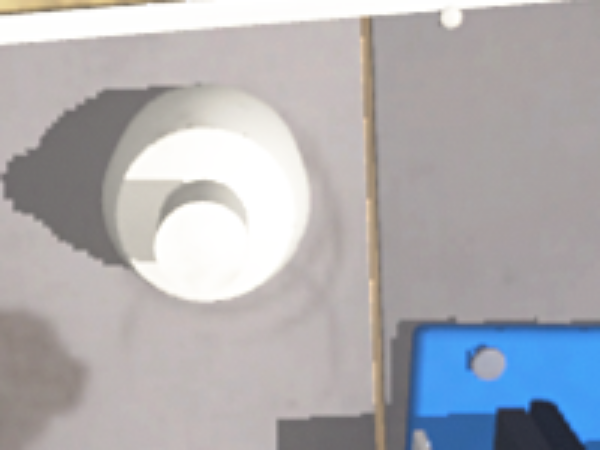

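Neck top is at (267,202) in the full image, which puts it at about (0.500,-0.260). That agrees with the other views to within 3 mm.

>>> apply_moves(
  dp=[
    [0.0035,-0.008,0.02],
    [0,0,0.025],
    [0,0,0.025],
    [0,0,0.015],
    [0,0,0],
    [0,0,0],
  ],
  twist=[
    [0,0,0],
    [0,0,0],
    [0,0,0],
    [0,0,0],
    [0,0,0],
    [0,0,0],
  ],
  fingers=[0,0,0,0,0,0],
)

```text
time: 3.2
position: [0.5016, -0.2609, 0.1181]
tool_rot: [0.116, 3.139, 0.0]
ft_force: [-0.4, 0.2, 0.5]
grip_width: 0.998
grip_force: 0.0
```

Run:
```python
from h import *
im=np.ascontiguousarray(get_image("wrist")[:,:,::-1]);s2=ctrl.get_state()
C=cam("wrist",s2);print(s2["position"],s2["tool_rot"])
g=cv2.cvtColor(im,cv2.COLOR_BGR2GRAY)
print(proj(C,(.5,-.26,.087)))
print(cv2.HoughCircles(g[130:380,200:350],cv2.HOUGH_GRADIENT,1,10,param1=100,param2=15,minRadius=15,maxRadius=26))
cv2.imwrite("pics/w3.png",im)
```

```text
[ 0.50206262 -0.26128036  0.118715  ] [ 1.16199508e-01  3.13782279e+00 -4.95210319e-04]
(np.float64(276.4992195692716), np.float64(243.94988087083257))
[[[ 75.5 105.5  19.4]
  [ 76.5 121.5  20.5]]]
```

View pics/w3.png

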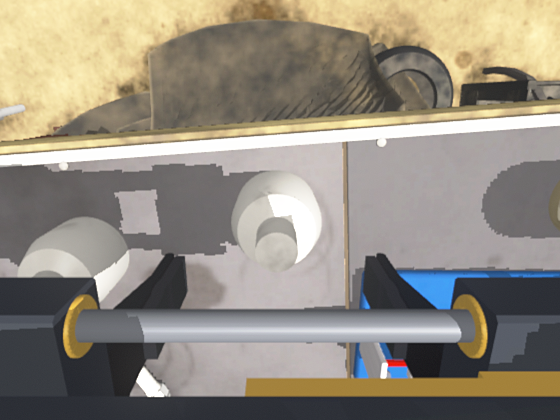

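The neck top is at (276,251), between the fingers. Descending and gripping.

>>> apply_moves(
  dp=[
    [-0.001,0,0.025],
    [0,0,0.02],
    [0,0,0.007],
    [0,0,0],
    [0,0,0],
    [0,0,0],
    [0,0,0],
    [0,0,0],
    [0,0,0],
    [0,0,0],
  ],
  twist=[
    [0,0,0],
    [0,0,0],
    [0,0,0],
    [0,0,0],
    [0,0,0],
    [0,0,0],
    [0,0,0],
    [0,0,0],
    [0,0,0],
    [0,0,0],
  ],
  fingers=[0,0,0,0,0.5,0.9,0.9,0.9,0.9,0.9],
  newtons=25,
)

```text
time: 4.25
position: [0.5022, -0.2614, 0.0657]
tool_rot: [0.117, 3.139, 0.0]
ft_force: [0.6, 0.1, -1.0]
grip_width: 0.54
grip_force: 0.0
```

>>> apply_moves(
  dp=[
    [0,0,0],
    [0,0,0],
    [0,0,0],
    [0,0,0],
    [0,0,0],
    [0,0,0],
  ],
  twist=[
    [0,0,0],
    [0,0,0],
    [0,0,0],
    [0,0,0],
    [0,0,0],
    [0,0,0],
  ],
  fingers=[1,1,1,1,1,1],
)

```text
time: 4.85
position: [0.5023, -0.2609, 0.0655]
tool_rot: [-0.117, -3.139, -0.001]
ft_force: [0.1, 1.9, -0.7]
grip_width: 0.277
grip_force: 24.9
```

>>> apply_moves(
  dp=[
    [0,0,-0.015],
    [0,0,-0.03],
    [0,0,-0.04],
    [0,0,-0.04],
    [0,0,-0.015],
    [0,0,0],
    [0,0,0],
    [0,0,0],
  ],
  twist=[
    [0,0,0],
    [0,0,0],
    [0,0,0],
    [0,0,0],
    [0,0,0],
    [0,0,0],
    [0,0,0],
    [0,0,0],
  ],
  fingers=[1,1,1,1,1,1,1,1],
)

```text
time: 5.65
position: [0.5006, -0.2607, 0.2029]
tool_rot: [-0.117, -3.135, -0.002]
ft_force: [0.4, -0.7, -6.2]
grip_width: 0.274
grip_force: 24.7
```

>>> apply_moves(
  dp=[
    [-0.0162,0.03,0],
    [-0.0162,0.0435,0],
    [-0.0162,0.0465,0],
    [-0.0162,0.0465,0],
    [-0.0162,0.0465,0],
    [-0.0162,0.0465,0],
    [-0.0162,0.0445,0],
    [0,0,0],
    [0,0,0],
    [0,0,0],
  ],
  twist=[
    [0,0,0],
    [0,0,0],
    [0,0,0],
    [0,0,0],
    [0,0,0],
    [0,0,0],
    [0,0,0],
    [0,0,0],
    [0,0,0],
    [0,0,0],
  ],
  fingers=[1,1,1,1,1,1,1,1,1,1],
)

```text
time: 6.65
position: [0.637, 0.0316, 0.2037]
tool_rot: [-0.12, -3.136, 0.003]
ft_force: [0.5, -0.5, -5.3]
grip_width: 0.274
grip_force: 24.7
```

Run:
```python
from h import *
for n in("top","scene"):
    cv2.imwrite(f"pics/{n}1.png",get_image(n)[:,:,::-1])
im=get_image("wrist")[:,:,::-1];s=ctrl.get_state();print(s["position"],s["tool_rot"],s["ft_force"]);C=cam("wrist",s)
cv2.imwrite("pics/w4.png",im)
d=np.array([.0757,.9971,0]);n=np.array([.9971,-.0757,0]);P=np.array([.630,-.05,0])
for a,w,z in((147,-32,.095),(147,32,.095),(220,-38,.055),(220,38,.055),(30,-38,.055),(30,38,.055)):print(a,w,np.round(proj(C,P+d*a/1e3+n*w/1e3+[0,0,z]),1))
t=cv2.imread("pics/top1.png");o=np.zeros((600,800,3),np.uint8)
o[:300,:600]=cv2.resize(t[150:250,170:370],None,fx=3,fy=3,interpolation=cv2.INTER_CUBIC)
o[300:600,:400]=cv2.resize(im,(400,300));sc=cv2.imread("pics/scene1.png");o[300:600,400:]=cv2.resize(sc,(400,300))
cv2.imwrite("pics/c2.png",o)
```

```text
[0.63750059 0.03128274 0.20513477] [-1.21786471e-01 -3.13849486e+00  8.03786810e-04] [-0.25950877  0.15982291 -4.58989932]
147 -32 [361.6 164.9]
147 32 [356.  243.7]
220 -38 [437.5 149.1]
220 38 [426.4 232.7]
30 -38 [213.9 149.4]
30 38 [218.2 233. ]
```

View pics/c2.png

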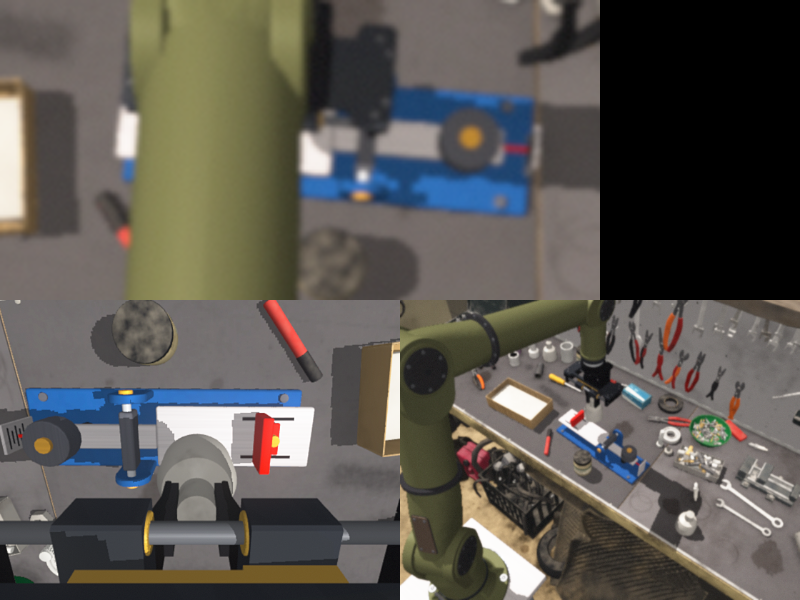

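The wrist view shows the beam level, the adapter over the plate, and the stop face where I expected it, about 147 mm out. Lowering.

>>> apply_moves(
  dp=[
    [0,0.003,0.03],
    [0,0,0.03],
    [0,0,0.015],
    [0,0,0.005],
    [0,0,0],
    [0,0,0],
    [0,0,0],
  ],
  twist=[
    [0,0,0],
    [0,0,0],
    [0,0,0],
    [0,0,0],
    [0,0,0],
    [0,0,0],
    [0,0,0],
  ],
  fingers=[1,1,1,1,1,1,1],
)

```text
time: 7.5
position: [0.6393, 0.0361, 0.1274]
tool_rot: [0.118, 3.136, 0.001]
ft_force: [-0.1, 0.4, -4.1]
grip_width: 0.276
grip_force: 24.7
```

>>> apply_moves(
  dp=[
    [0,0,0.002],
    [0,0,0.001],
    [0,0,0.001],
    [0,0,0],
    [0,0,0],
    [0,0,0],
  ],
  twist=[
    [0,0,0],
    [0,0,0],
    [0,0,0],
    [0,0,0],
    [0,0,0],
    [0,0,0],
  ],
  fingers=[1,1,1,1,1,1],
)

```text
time: 8.1
position: [0.6382, 0.0362, 0.1216]
tool_rot: [0.118, 3.139, 0.0]
ft_force: [-0.0, 0.2, -4.8]
grip_width: 0.276
grip_force: 24.7
```

```bash
cat > s.py <<'E'
from h import *
F=[];P=[]
for k in range(4):
    s=ctrl.get_state();F.append(s["ft_force"]);P.append(s["position"]);get_image("wrist")
print(s["time"],"P",np.mean(P,0).round(4),np.std(P,0).round(4),"F",np.mean(F,0).round(2),np.std(F,0).round(2),s["tool_rot"],s["grip_width"],s["grip_force"])
p=np.mean(P,0)-[.630,-.05,0];print("along",p@[.0757,.9971,0],"cross",p@[.9971,-.0757,0])
E
python3 s.py
```

```text
8.25 P [0.6382 0.0362 0.1216] [0. 0. 0.] F [-0.01  0.13 -5.21] [0.13 0.35 0.57] [1.17439755e-01 3.13924970e+00 1.11316302e-04] 0.2760633563769842 24.737734152004123
along 0.08659723877426571 cross 0.0016792358580611279
```

>>> apply_moves(
  dp=[
    [0,0,0.001],
    [0,0,0],
    [0,0,0],
    [0,0,0],
  ],
  twist=[
    [0,0,0],
    [0,0,0],
    [0,0,0],
    [0,0,0],
  ],
  fingers=[1,1,1,1],
)

```text
time: 8.7
position: [0.6385, 0.0362, 0.1209]
tool_rot: [0.117, 3.139, 0.0]
ft_force: [-0.1, -0.4, -3.9]
grip_width: 0.277
grip_force: 24.8
```

```bash
python3 s.py
```

```text
8.85 P [0.6385 0.0362 0.1209] [0. 0. 0.] F [ 0.27  0.2  -3.02] [0.71 0.48 0.67] [1.17406725e-01 3.13863191e+00 2.22136494e-04] 0.2719642816798547 24.784647084306926
along 0.08662128459612707 cross 0.001946233622402661
```

It's touching the plate. Releasing it to stand, then regripping lightly.

>>> apply_moves(
  dp=[
    [0,0,0],
    [0,0,0],
    [0,0,0],
    [0,0,0],
    [0,0,0],
    [0,0,0],
    [0,0,0],
    [0,0,0],
    [0,0,0],
    [0,0,0],
  ],
  twist=[
    [0,0,0],
    [0,0,0],
    [0,0,0],
    [0,0,0],
    [0,0,0],
    [0,0,0],
    [0,0,0],
    [0,0,0],
    [0,0,0],
    [0,0,0],
  ],
  fingers=[0.5,0.5,0.5,0.5,0.5,1,1,1,1,1],
  newtons=6,
)

```text
time: 9.9
position: [0.6382, 0.0367, 0.1206]
tool_rot: [0.117, 3.139, 0.001]
ft_force: [0.6, 1.4, 0.4]
grip_width: 0.288
grip_force: 6.0
```

```bash
python3 s.py
```

```text
10.05 P [0.6382 0.0367 0.1206] [0. 0. 0.] F [-0.01  1.69  0.92] [0.43 0.28 0.53] [1.16948902e-01 3.13926307e+00 8.50692017e-04] 0.28037236850413483 6.009747225616593
along 0.08705724177223902 cross 0.0016527399285336856
```

>>> apply_moves(
  dp=[
    [0,0.002,0],
    [0,0.002,0],
    [0,0.0025,0],
    [0,0.0025,0],
    [0,0.0025,0],
    [0,0.0025,0],
    [0,0.002,0],
    [0,0.002,0],
    [0,0,0],
    [0,0,0],
  ],
  twist=[
    [0,0,0],
    [0,0,0],
    [0,0,0],
    [0,0,0],
    [0,0,0],
    [0,0,0],
    [0,0,0],
    [0,0,0],
    [0,0,0],
    [0,0,0],
  ],
  fingers=[1,1,1,1,1,1,1,1,1,1],
)

```text
time: 11.1
position: [0.6394, 0.0547, 0.1205]
tool_rot: [-0.117, -3.139, -0.001]
ft_force: [0.3, -0.9, -2.0]
grip_width: 0.285
grip_force: 6.0
```

```bash
python3 s.py
python3 - <<'E'
from h import *
s=ctrl.get_state();im=np.ascontiguousarray(get_image("wrist")[:,:,::-1])
cv2.imwrite("pics/w5.png",im)
C=cam("wrist",s)
d=np.array([.0757,.9971,0]);P=np.array([.630,-.05,0])
h=cv2.cvtColor(im,cv2.COLOR_BGR2HSV);m=((h[...,0]<6)|(h[...,0]>174))&(h[...,1]>150)&(h[...,2]>80)
for st,c,l in blobs(m,300):
    print(st,c)
    for r in range(st[1]+4,st[1]+st[3],10):
        x=np.flatnonzero(l[r])[0]
        print(r,x,[((onz(C,x,r,z)-P)@d).round(4) for z in(.055,.095)])
E
```

```text
11.25 P [0.6394 0.0546 0.1205] [0. 0. 0.] F [ 0.08 -1.03 -1.64] [0.35 0.35 0.51] [-1.17204247e-01 -3.13929640e+00 -1.04463808e-03] 0.27830010860803417 5.938135070318822
along 0.105031387648958 cross 0.0014766540996289743
[ 378    0   67   77 1866] [412.68220793  35.57127546]
4 380 [np.float64(0.1633), np.float64(0.1531)]
14 386 [np.float64(0.1671), np.float64(0.1562)]
24 393 [np.float64(0.1715), np.float64(0.1599)]
34 399 [np.float64(0.1754), np.float64(0.1631)]
44 405 [np.float64(0.1794), np.float64(0.1664)]
54 411 [np.float64(0.1834), np.float64(0.1697)]
64 418 [np.float64(0.1881), np.float64(0.1736)]
74 424 [np.float64(0.1923), np.float64(0.177)]
[ 342  179   51   99 3538] [363.91435839 228.53872244]
183 349 [np.float64(0.1525), np.float64(0.1442)]
193 348 [np.float64(0.1523), np.float64(0.144)]
203 347 [np.float64(0.1521), np.float64(0.1438)]
213 347 [np.float64(0.1525), np.float64(0.1442)]
223 346 [np.float64(0.1522), np.float64(0.144)]
233 345 [np.float64(0.152), np.float64(0.1438)]
243 344 [np.float64(0.1518), np.float64(0.1436)]
253 344 [np.float64(0.1522), np.float64(0.1439)]
263 343 [np.float64(0.1519), np.float64(0.1437)]
273 345 [np.float64(0.1538), np.float64(0.1452)]
```

View pics/w5.png

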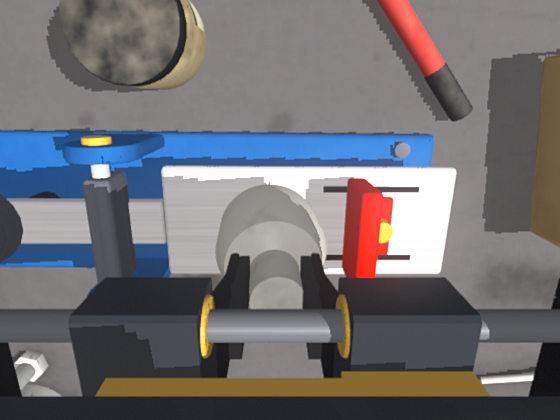

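The wrist view shows the beam still level, with the stop's base edge at column 344. That puts the face at about 152 mm, so contact is expected near 119.5 and there's about 14 mm to go.

>>> apply_moves(
  dp=[
    [0,0.002,0],
    [0,0.002,0],
    [0,0.002,0],
    [0,0.002,0],
    [0,0.001,0],
    [0,0.001,0],
    [0,0.001,0],
    [0,0,0],
    [0,0,0],
  ],
  twist=[
    [0,0,0],
    [0,0,0],
    [0,0,0],
    [0,0,0],
    [0,0,0],
    [0,0,0],
    [0,0,0],
    [0,0,0],
    [0,0,0],
  ],
  fingers=[1,1,1,1,1,1,1,1,1],
)

```text
time: 12.25
position: [0.6403, 0.0653, 0.1206]
tool_rot: [-0.117, -3.139, -0.0]
ft_force: [-0.4, -1.2, -1.5]
grip_width: 0.278
grip_force: 6.0
```

```bash
python3 s.py
```

```text
12.4 P [0.6403 0.0653 0.1206] [0. 0. 0.] F [-0.45 -1.07 -1.86] [0.31 0.28 0.26] [-1.17439448e-01 -3.13935183e+00 -4.63521696e-04] 0.2802746456900583 6.002040267121629
along 0.11573287847633146 cross 0.0015521838719001493
```

>>> apply_moves(
  dp=[
    [0,0.0005,0],
    [0,0.0005,0],
    [0,0.0005,0],
    [0,0.0005,0],
    [0,0.0005,0],
    [0,0,0],
  ],
  twist=[
    [0,0,0],
    [0,0,0],
    [0,0,0],
    [0,0,0],
    [0,0,0],
    [0,0,0],
  ],
  fingers=[1,1,1,1,1,1],
)

```text
time: 13.05
position: [0.6405, 0.0678, 0.1206]
tool_rot: [0.117, 3.139, 0.0]
ft_force: [-0.1, -1.6, -1.7]
grip_width: 0.283
grip_force: 6.0
```

>>> apply_moves(
  dp=[
    [0,0.0005,0],
    [0,0.0005,0],
    [0,0,0],
  ],
  twist=[
    [0,0,0],
    [0,0,0],
    [0,0,0],
  ],
  fingers=[1,1,1],
)

```text
time: 13.35
position: [0.6406, 0.0688, 0.1206]
tool_rot: [0.117, 3.139, 0.0]
ft_force: [0.4, -2.2, -1.2]
grip_width: 0.283
grip_force: 6.0
```

```bash
python3 s.py
```

```text
13.5 P [0.6406 0.0688 0.1206] [0. 0. 0.] F [ 0.14 -2.33 -1.47] [0.49 0.19 0.43] [1.17400458e-01 3.13938812e+00 2.47995826e-04] 0.2819893903187348 6.017144715733593
along 0.11922121746200448 cross 0.001590158542717033
```

>>> apply_moves(
  dp=[
    [0,0.0005,0],
    [0,0.0005,0],
    [0,0,0],
  ],
  twist=[
    [0,0,0],
    [0,0,0],
    [0,0,0],
  ],
  fingers=[1,1,1],
)

```text
time: 13.85
position: [0.6407, 0.0697, 0.1206]
tool_rot: [0.117, 3.139, 0.0]
ft_force: [-0.1, -2.6, -2.0]
grip_width: 0.284
grip_force: 6.0
```

```bash
python3 s.py
```

```text
14.0 P [0.6407 0.0697 0.1206] [0. 0. 0.] F [-0.18 -2.05 -1.9 ] [0.19 0.54 0.45] [1.17348204e-01 3.13939908e+00 2.36945218e-04] 0.2799914229149895 6.016893785563298
along 0.12017543699484323 cross 0.0016023085065280608
```

>>> apply_moves(
  dp=[
    [0,0.0005,0],
    [0,0.0005,0],
    [0,0,0],
  ],
  twist=[
    [0,0,0],
    [0,0,0],
    [0,0,0],
  ],
  fingers=[1,1,1],
)

```text
time: 14.35
position: [0.6408, 0.0707, 0.1206]
tool_rot: [0.117, 3.139, 0.0]
ft_force: [0.6, -1.6, -2.0]
grip_width: 0.282
grip_force: 6.0
```

```bash
python3 s.py
python3 - <<'E'
from h import *
im=np.ascontiguousarray(get_image("wrist")[:,:,::-1])
cv2.imwrite("pics/w6.png",cv2.resize(im[150:330,180:420],None,fx=3,fy=3,interpolation=cv2.INTER_CUBIC))
E
```

```text
14.5 P [0.6408 0.0707 0.1206] [0. 0. 0.] F [ 0.04 -1.86 -1.86] [0.32 0.34 0.58] [1.17366472e-01 3.13930949e+00 2.46186825e-04] 0.27753161594775533 6.014293106054538
along 0.12118006397649984 cross 0.001613287097167692
```

View pics/w6.png

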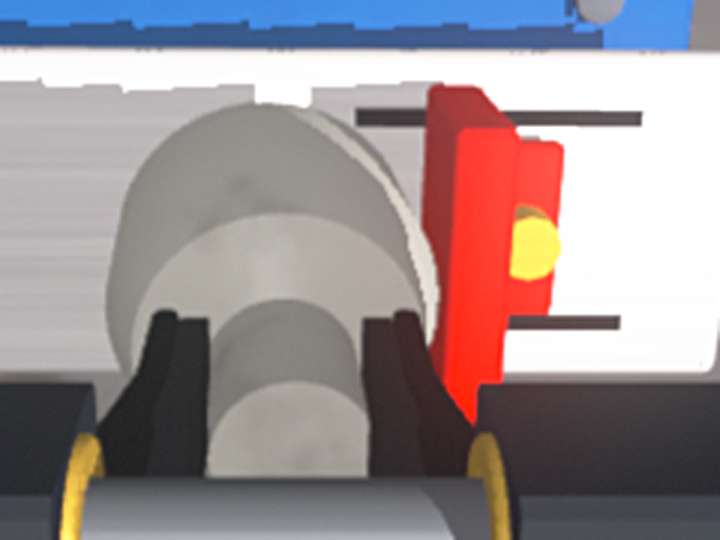

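The zoomed wrist view shows the body edge (437) short of the stop's top edge (455), roughly 3 mm left. Continuing carefully.

>>> apply_moves(
  dp=[
    [0,0.0005,0],
    [0,0.0005,0],
    [0,0.0005,0],
    [0,0,0],
  ],
  twist=[
    [0,0,0],
    [0,0,0],
    [0,0,0],
    [0,0,0],
  ],
  fingers=[1,1,1,1],
)

```text
time: 15.0
position: [0.6409, 0.0717, 0.1205]
tool_rot: [0.118, 3.139, -0.001]
ft_force: [-0.8, -2.1, -1.9]
grip_width: 0.283
grip_force: 6.1
```

```bash
python3 s.py
```

```text
15.15 P [0.6409 0.0717 0.1205] [0. 0. 0.] F [-0.28 -3.08 -2.11] [0.45 0.62 0.3 ] [-1.17875347e-01 -3.13934071e+00  6.10252648e-04] 0.28477600666364633 6.072816670493921
along 0.12216585130890266 cross 0.0016188315407698484
```

>>> apply_moves(
  dp=[
    [0,0.0005,0],
    [0,0.0005,0],
    [0,0,0],
  ],
  twist=[
    [0,0,0],
    [0,0,0],
    [0,0,0],
  ],
  fingers=[1,1,1],
)

```text
time: 15.5
position: [0.6407, 0.0726, 0.1204]
tool_rot: [-0.118, -3.139, 0.001]
ft_force: [0.1, -4.6, -2.9]
grip_width: 0.281
grip_force: 6.0
```

```bash
python3 s.py
```

```text
15.65 P [0.6407 0.0727 0.1204] [0. 0. 0.] F [-0.92 -4.59 -2.6 ] [0.65 0.14 0.18] [-1.17960300e-01 -3.13890202e+00  6.76918413e-04] 0.2848301973959084 5.976092308192165
along 0.12312833805571295 cross 0.0014113024964229192
```

Contact is confirmed: the force rises with position lag, about 4.6 N. Letting go.

>>> apply_moves(
  dp=[
    [0,0,0],
    [0,0,0],
    [0,0,0],
    [0,0,0],
    [0,0,0],
    [0,0,0],
    [0,0,0],
    [0,0,0],
    [0,0,0],
    [0,0,0],
  ],
  twist=[
    [0,0,0],
    [0,0,0],
    [0,0,0],
    [0,0,0],
    [0,0,0],
    [0,0,0],
    [0,0,0],
    [0,0,0],
    [0,0,0],
    [0,0,0],
  ],
  fingers=[0,0,0,0,0,0,0,0,0,0],
)

```text
time: 16.7
position: [0.641, 0.0731, 0.1206]
tool_rot: [0.117, 3.139, 0.0]
ft_force: [0.2, -0.6, -0.2]
grip_width: 0.994
grip_force: 0.0
```

>>> apply_moves(
  dp=[
    [0,0,-0.02],
    [0,0,-0.03],
    [0,0,-0.03],
    [0,0,0],
    [0,0,0],
    [0,0,0],
    [0,0,0],
    [0,0,0],
    [0,0,0],
    [0,0,0],
  ],
  twist=[
    [0,0,0],
    [0,0,0],
    [0,0,0],
    [0,0,0],
    [0,0,0],
    [0,0,0],
    [0,0,0],
    [0,0,0],
    [0,0,0],
    [0,0,0],
  ],
  fingers=[0,0,0,0,0,0,0,0,0,0],
)

```text
time: 17.7
position: [0.6408, 0.0731, 0.2003]
tool_rot: [-0.117, -3.139, 0.0]
ft_force: [0.5, 0.8, -0.7]
grip_width: 1.001
grip_force: 0.0
```

```bash
python3 s.py
python3 - <<'E'
from h import *
im=get_image("wrist")[:,:,::-1];s=ctrl.get_state();np.save("w7.npy",np.r_[s["position"],s["tool_rot"]]);cv2.imwrite("pics/w7.png",im)
sc=get_image("scene")[:,:,::-1];o=np.zeros((600,560,3),np.uint8)
o[:420]=im;o[420:,:360]=cv2.resize(sc[140:260,190:430],(360,180));cv2.imwrite("pics/c7.png",o)
E
```

```text
17.85 P [0.6409 0.0731 0.2004] [0.0001 0.     0.0001] F [ 0.29  0.35 -0.13] [0.46 0.32 0.37] [ 1.17413479e-01  3.13935708e+00 -3.51384877e-05] 1.00123324109725 0.0
along 0.12356347958881696 cross 0.0015578994211071665
```

View pics/c7.png

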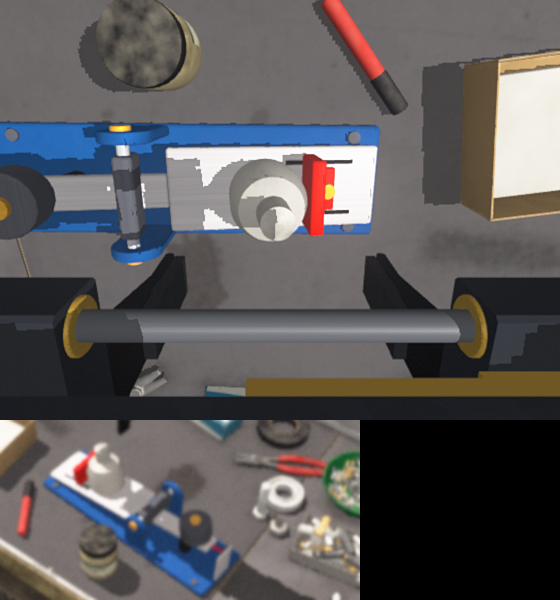

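Run:
```python
from h import *
w=np.load("w7.npy");C=cam("wrist",dict(position=w[:3],tool_rot=w[3:]))
d=np.array([.0757,.9971,0]);n=np.array([.9971,-.0757,0]);P=np.array([.630,-.05,.07])
f=lambda a,h,c,t:P+d*(a*np.cos(t)+h*np.sin(t))+n*c+[0,0,h*np.cos(t)-a*np.sin(t)]
for t in(0,.14):
  for nm,a,h,c in(("neck",.1215,.072,.0015),("plate end",.22,-.015,-.038),("plate end",.22,-.015,.038),("cw",-.088,.025,0)):print(t,nm,f(a,h,c,t).round(4),np.round(proj(C,f(a,h,c,t)),1))
im=cv2.imread("pics/w7.png");g=cv2.cvtColor(im,cv2.COLOR_BGR2GRAY)
print(cv2.HoughCircles(g[180:250,240:320],cv2.HOUGH_GRADIENT,1,8,param1=80,param2=12,minRadius=14,maxRadius=24))
cv2.imwrite("pics/w7z.png",cv2.resize(im[110:270,150:390],None,fx=3,fy=3,interpolation=cv2.INTER_CUBIC))
```

```text
0 neck [0.6407 0.071  0.142 ] [271.3 230.7]
0 plate end [0.6088 0.1722 0.055 ] [389.7 149.7]
0 plate end [0.6845 0.1665 0.055 ] [381.6 234.3]
0 cw [ 0.6233 -0.1377  0.095 ] [ -1.9 206.7]
0.14 neck [0.6414 0.0799 0.1243] [284.4 221.6]
0.14 plate end [0.6084 0.168  0.0244] [375.2 144.9]
0.14 plate end [0.6842 0.1623 0.0244] [368.6 223. ]
0.14 cw [ 0.6237 -0.1334  0.107 ] [ -7.7 211.6]
[[[33.5 33.5 17.7]
  [37.5 42.5 17.9]]]
```

View pics/w7z.png

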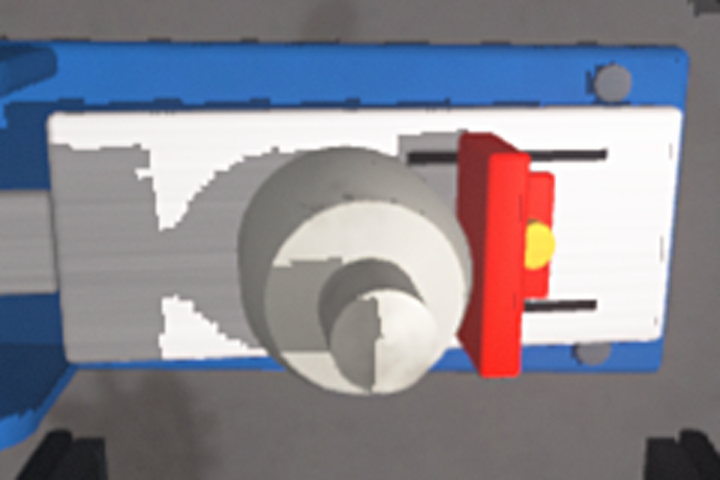

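The neck at (277,223) and the plate-end corners at (377,146) and (371,224) match the 0.14 rad prediction, not level. Adapter A tipped the beam, so it's the heavy one. I've now used up my picture views, one over the 10 allowed, so I'll work from numbers from here. Next is regrasping along the tilted axis.

>>> apply_moves(
  dp=[
    [0,0.0155,0],
    [0,0,0],
    [0,0,0],
    [0,0,0.03],
    [0,0,0.03],
    [0,0,0.02],
    [0,0,0.01],
    [0,0,0],
    [0,0,0],
    [0,0,0],
  ],
  twist=[
    [0,0,0],
    [0.07,0,0],
    [0.07,0,0],
    [0,0,0],
    [0,0,0],
    [0,0,0],
    [0,0,0],
    [0,0,0],
    [0,0,0],
    [0,0,0],
  ],
  fingers=[0,0,0,0,0,0,0,0,0,0],
)

```text
time: 19.0
position: [0.6423, 0.0766, 0.1131]
tool_rot: [-0.117, -3.129, 0.218]
ft_force: [-0.0, -0.3, -0.4]
grip_width: 1.001
grip_force: 0.0
```

```bash
python3 s.py;python3 - <<'E'
from h import *
s=ctrl.get_state();M=R.from_rotvec(s["tool_rot"]).as_matrix();print(M.round(3));print(M.T@(np.array([.6411,.075,.1035])-s["position"]))
E
```

```text
19.15 P [0.6421 0.0765 0.1129] [0.0002 0.0001 0.0002] F [-0.32  0.17 -0.12] [0.39 0.31 0.36] [-0.11699463 -3.12835155  0.21816442] 1.0011816764483066 0.0
along 0.1270477196168979 cross 0.0024602727357896756
[[-0.997  0.074 -0.009]
 [ 0.075  0.988 -0.139]
 [-0.001 -0.139 -0.99 ]]
[ 5.00229768e-04 -5.95164706e-05  8.95395224e-03]
```

>>> apply_moves(
  dp=[
    [0.0005,0,0.009],
    [0,0,0],
    [0,0,0],
    [0,0,0],
    [0,0,0],
    [0,0,0],
    [0,0,0],
    [0,0,0],
    [0,0,0],
    [0,0,0],
  ],
  twist=[
    [0,0,0],
    [0,0,0],
    [0,0,0],
    [0,0,0],
    [0,0,0],
    [0,0,0],
    [0,0,0],
    [0,0,0],
    [0,0,0],
    [0,0,0],
  ],
  fingers=[0.3,0.5,1,1,1,1,1,1,1,1],
  newtons=6,
)

```text
time: 20.2
position: [0.6409, 0.0741, 0.1028]
tool_rot: [-0.118, -3.127, 0.22]
ft_force: [-0.1, -1.7, 1.1]
grip_width: 0.284
grip_force: 6.0
```

>>> apply_moves(
  dp=[
    [0,0,0],
    [0,0,0],
    [0,0,0],
    [0,0,0],
    [0,0,0],
  ],
  twist=[
    [0,0,0],
    [0,0,0],
    [0,0,0],
    [0,0,0],
    [0,0,0],
  ],
  fingers=[1,1,1,1,1],
)

```text
time: 20.7
position: [0.6408, 0.0745, 0.1028]
tool_rot: [-0.117, -3.127, 0.22]
ft_force: [1.5, -2.1, 2.3]
grip_width: 0.28
grip_force: 6.1
```

```bash
python3 s.py
```

```text
20.85 P [0.6408 0.0745 0.1028] [0. 0. 0.] F [ 0.98 -2.41  2.36] [0.4  0.2  0.26] [-0.11723266 -3.12702712  0.21953997] 0.28094178068472436 6.064297136267669
along 0.12497697123018744 cross 0.001362874971912995
```

>>> apply_moves(
  dp=[
    [0,0,0],
    [0,0,0],
    [0,-0.001,0],
    [0,-0.002,-0.0005],
    [0,-0.003,-0.001],
    [0,-0.003,-0.005],
    [0,-0.003,-0.015],
    [0,-0.004,-0.03],
    [0,-0.004,-0.03],
    [0,-0.004,-0.03],
  ],
  twist=[
    [0,0,0],
    [0,0,0],
    [0,0,0],
    [0,0,0],
    [0,0,0],
    [0,0,0],
    [0,0,0],
    [0,0,0],
    [0,0,0],
    [0,0,0],
  ],
  fingers=[1,1,1,1,1,1,1,1,1,1],
  newtons=25,
)

```text
time: 21.9
position: [0.6392, 0.0662, 0.2178]
tool_rot: [-0.118, -3.125, 0.22]
ft_force: [-0.1, 0.6, -4.7]
grip_width: 0.275
grip_force: 24.8
```

>>> apply_moves(
  dp=[
    [0,0,0],
    [0,0,0],
    [0,0,0],
    [0,0,0],
  ],
  twist=[
    [-0.07,0,0],
    [-0.07,0,0],
    [0,0,0],
    [0,0,0],
  ],
  fingers=[1,1,1,1],
)

```text
time: 22.3
position: [0.6395, 0.0656, 0.2164]
tool_rot: [-0.12, -3.138, 0.002]
ft_force: [-0.6, 1.3, -4.6]
grip_width: 0.272
grip_force: 24.8
```

```bash
python3 s.py
python3 - <<'E'
from h import *
im=np.ascontiguousarray(get_image("wrist")[:,:,::-1]);s=ctrl.get_state();cv2.imwrite("pics/w8.png",im)
T=cam("top");t=cv2.imread("pics/top0.png")
h=cv2.cvtColor(t,cv2.COLOR_BGR2HSV)
m=(h[...,1]<45)&(h[...,2]>130)
for st,c,l in blobs(m,2500):
    if st[0]<150 and st[2]<100:
        r=cv2.minAreaRect(np.argwhere(l)[:,::-1].astype(np.float32));print(r)
        q=np.array([onz(T,*p,.033) for p in cv2.boxPoints(r)]);print(q.round(4),q.mean(0).round(4),[np.linalg.norm(q[i]-q[(i+1)%4]).round(4) for i in range(2)])
E
```

```text
22.45 P [0.6396 0.0672 0.2161] [0.     0.001  0.0002] F [-0.23  0.62 -4.91] [0.5  0.57 0.34] [-1.14022131e-01 -3.13835360e+00  7.85423753e-04] 0.2790146760183699 24.833333317903907
along 0.1175387434874214 cross 0.0006562314401667094
((136.5220947265625, 204.41989135742188), (39.892154693603516, 78.99592590332031), 86.98721313476562)
[[0.6528 0.4842 0.033 ]
 [0.6651 0.2687 0.033 ]
 [0.5565 0.2598 0.033 ]
 [0.544  0.4733 0.033 ]] [0.6046 0.3715 0.033 ] [np.float64(0.2159), np.float64(0.109)]
```

Foam measures 216 x 109 mm with its centre at (0.605,0.372). Carrying the adapter there.

>>> apply_moves(
  dp=[
    [0.0082,0.03,0],
    [0.0082,0.044,0],
    [0.0082,0.047,0],
    [0.0082,0.047,0],
    [0.0082,0.047,0],
    [0.0082,0.047,0],
    [0.0082,0.039,0],
    [0,0,0.02],
    [0,0,0.03],
    [0,0,0],
  ],
  twist=[
    [0,0,0],
    [0,0,0],
    [0,0,0],
    [0,0,0],
    [0,0,0],
    [0,0,0],
    [0,0,0],
    [0,0,0],
    [0,0,0],
    [0,0,0],
  ],
  fingers=[1,1,1,1,1,1,1,1,1,1],
)

```text
time: 23.55
position: [0.6017, 0.3704, 0.1605]
tool_rot: [-0.114, -3.131, 0.01]
ft_force: [-2.3, -0.4, -6.0]
grip_width: 0.273
grip_force: 24.8
```

>>> apply_moves(
  dp=[
    [0,0,0.03],
    [0,0,0.02],
    [0,0,0.01],
    [0,0,0],
    [0,0,0],
    [0,0,0],
  ],
  twist=[
    [0,0,0],
    [0,0,0],
    [0,0,0],
    [0,0,0],
    [0,0,0],
    [0,0,0],
  ],
  fingers=[1,1,1,1,1,1],
)

```text
time: 24.15
position: [0.6064, 0.3717, 0.1084]
tool_rot: [0.117, 3.137, 0.003]
ft_force: [0.6, 0.1, -5.2]
grip_width: 0.275
grip_force: 24.8
```

```bash
python3 s.py
python3 - <<'E'
from h import *
# foam check in wrist view: project foam corners vs white-mask extent
s=ctrl.get_state();im=np.ascontiguousarray(get_image("wrist")[:,:,::-1]);C=cam("wrist",s);cv2.imwrite("pics/w9.png",im)
h=cv2.cvtColor(im,cv2.COLOR_BGR2HSV);m=(h[...,1]<40)&(h[...,2]>180)
for st,c,l in blobs(m,3000):print(st,c.round(1),onz(C,*st[:2],.033).round(3),onz(C,st[0]+st[2],st[1],.033).round(3))
E
```

```text
24.3 P [0.6061 0.3716 0.1081] [0.0002 0.0001 0.0003] F [ 0.1  -0.02 -5.  ] [0.43 0.32 0.55] [1.17351581e-01 3.13778012e+00 1.96536378e-03] 0.2777265155697908 24.83462639815116
along 0.4185401253085155 cross -0.055736814653748794
[  102   123   321   163 21439] [329.3 189.9] [0.531 0.268 0.033] [0.546 0.47  0.033]
```

>>> apply_moves(
  dp=[
    [0,0,0.005],
    [0,0,0.003],
    [0,0,0],
    [0,0,0],
    [0,0,0],
  ],
  twist=[
    [0,0,0],
    [0,0,0],
    [0,0,0],
    [0,0,0],
    [0,0,0],
  ],
  fingers=[1,1,1,1,1],
)

```text
time: 24.9
position: [0.6051, 0.371, 0.0981]
tool_rot: [-0.117, -3.139, 0.0]
ft_force: [-0.5, 0.3, -4.8]
grip_width: 0.279
grip_force: 24.8
```

```bash
python3 s.py
```

```text
25.05 P [0.6052 0.3711 0.0982] [0.     0.     0.0001] F [-0.03  0.42 -5.24] [0.66 0.69 0.47] [-1.17465253e-01 -3.13934493e+00  1.01077879e-04] 0.2753480984676026 24.83466276420586
along 0.4179493822257386 cross -0.05664098261180776
```

>>> apply_moves(
  dp=[
    [0,0,0.001],
    [0,0,0],
    [0,0,0],
    [0,0,0],
  ],
  twist=[
    [0,0,0],
    [0,0,0],
    [0,0,0],
    [0,0,0],
  ],
  fingers=[1,1,1,1],
)

```text
time: 25.5
position: [0.6054, 0.3712, 0.0976]
tool_rot: [0.117, 3.139, 0.0]
ft_force: [-0.3, -1.1, -3.2]
grip_width: 0.276
grip_force: 24.9
```

```bash
python3 s.py
```

```text
25.65 P [0.6054 0.3711 0.0976] [0. 0. 0.] F [ 0.06 -0.48 -2.51] [0.27 0.41 0.55] [1.17516271e-01 3.13886500e+00 4.85728259e-04] 0.276927422005731 24.901573769056995
along 0.41806235287520493 cross -0.056363186832265565
```

Contact with the foam (load dropping). Release, rise, move clear.

>>> apply_moves(
  dp=[
    [0,0,0.0005],
    [0,0,0],
    [0,0,0],
    [0,0,0],
    [0,0,0],
    [0,0,0],
    [0,0,0],
    [0,0,0],
    [0,0,0],
    [0,0,0],
  ],
  twist=[
    [0,0,0],
    [0,0,0],
    [0,0,0],
    [0,0,0],
    [0,0,0],
    [0,0,0],
    [0,0,0],
    [0,0,0],
    [0,0,0],
    [0,0,0],
  ],
  fingers=[1,0,0,0,0,0,0,0,0,0],
)

```text
time: 26.7
position: [0.6052, 0.3711, 0.0968]
tool_rot: [0.117, 3.139, 0.0]
ft_force: [-0.7, 0.6, 0.3]
grip_width: 0.97
grip_force: 0.0
```

>>> apply_moves(
  dp=[
    [0,0,-0.015],
    [0,0,-0.03],
    [0,0,-0.04],
    [0,0,-0.04],
    [0,0,0],
    [0,0,0],
    [0,0,0],
  ],
  twist=[
    [0,0,0],
    [0,0,0],
    [0,0,0],
    [0,0,0],
    [0,0,0],
    [0,0,0],
    [0,0,0],
  ],
  fingers=[0,0,0,0,0,0,0],
)

```text
time: 27.4
position: [0.6047, 0.3709, 0.2212]
tool_rot: [-0.117, -3.138, 0.001]
ft_force: [-1.2, -0.0, 0.6]
grip_width: 0.999
grip_force: 0.0
```

```bash
python3 s.py
python3 - <<'E'
from h import *
s=ctrl.get_state();im=np.ascontiguousarray(get_image("wrist")[:,:,::-1]);C=cam("wrist",s);cv2.imwrite("pics/w10.png",im)
print("pred neck",np.round(proj(C,(.6054,.3712,.12)),1),"base",np.round(proj(C,(.6054,.3712,.033)),1))
g=cv2.cvtColor(im,cv2.COLOR_BGR2GRAY);x,y=map(int,proj(C,(.6054,.3712,.12)))
c=cv2.HoughCircles(g[y-45:y+45,x-45:x+45],cv2.HOUGH_GRADIENT,1,8,param1=80,param2=12,minRadius=14,maxRadius=26);print(None if c is None else c+[x-45,y-45,0])
# balance level, others unmoved: compare top images away from arm
t0=cv2.imread("pics/top0.png");t=np.ascontiguousarray(get_image("top")[:,:,::-1]);cv2.imwrite("pics/top2.png",t)
for nm,(a,b,c_,d) in dict(jar=(222,252,265,296),marker=(212,252,200,232),A=(228,258,355,392),B=(218,250,412,448),beam=(172,222,205,352)).items():
    print(nm,np.abs(t[a:b,c_:d].astype(int)-t0[a:b,c_:d]).mean().round(2))
E
```

```text
27.55 P [0.6046 0.3708 0.2206] [0.0001 0.     0.0004] F [-0.01 -0.15 -0.08] [0.7  0.48 0.39] [-1.17253194e-01 -3.13733138e+00  2.32718741e-03] 1.001243480842188 0.0
along 0.4176637513506912 cross -0.05722456623035453
pred neck [275.4 212.2] base [275.3 185.1]
[[[273.5        214.5         16.60000038]
  [279.5        200.5         25.39999962]
  [264.5        201.5         25.39999962]
  [271.5        205.5         17.39999962]]]
jar 20.71
marker 10.98
A 36.94
B 8.33
beam 20.01
```

>>> apply_moves(
  dp=[
    [0.02,0.012,-0.01],
    [0.039,0.023,0],
    [0.039,0.023,0],
    [0.039,0.023,0],
    [0.039,0.023,0],
    [0.039,0.023,0],
    [0.039,0.023,0],
    [0.02,0.012,0],
    [0,0,0],
    [0,0,0],
  ],
  twist=[
    [0,0,0],
    [0,0,0],
    [0,0,0],
    [0,0,0],
    [0,0,0],
    [0,0,0],
    [0,0,0],
    [0,0,0],
    [0,0,0],
    [0,0,0],
  ],
  fingers=[0,0,0,0,0,0,0,0,0,0],
)

```text
time: 28.7
position: [0.3443, 0.5528, 0.2315]
tool_rot: [0.116, 3.139, -0.001]
ft_force: [0.5, 0.1, -0.4]
grip_width: 1.0
grip_force: 0.0
```

```bash
python3 s.py
python3 - <<'E'
from h import *
for n,bx in(("top",dict(jar=(222,252,265,296),marker=(212,252,200,232),A=(228,258,355,392),B=(218,250,412,448),beam=(172,222,205,352),tray=(185,225,100,175))),("scene",dict(jar=(208,245,240,272),marker=(178,218,198,216),B=(288,332,384,418),beam=(150,250,218,350),tray=(110,175,120,215)))):
    t0=cv2.imread(f"pics/{n}0.png").astype(int);t=np.ascontiguousarray(get_image(n)[:,:,::-1]);cv2.imwrite(f"pics/{n}3.png",t)
    for nm,(a,b,c,d) in bx.items():print(n,nm,np.abs(t[a:b,c:d]-t0[a:b,c:d]).mean().round(2))
C=cam("top");print("exp neck in tray top",proj(C,(.6054,.3712,.12)))
t=cv2.imread("pics/top3.png");df=np.abs(t.astype(int)-cv2.imread("pics/top0.png")).max(2)>40
for st,c,l in blobs(df,40):print(st,c.round(1))
E
```

```text
28.85 P [0.3457 0.552  0.2317] [0.0008 0.0005 0.0001] F [ 0.29  0.28 -0.21] [0.31 0.3  0.17] [ 1.22843836e-01  3.13812282e+00 -9.55686285e-04] 1.0032608629558113 0.0
along 0.5787626895664125 cross -0.3290976052068916
top jar 0.91
top marker 1.0
top A 36.25
top B 0.96
top beam 0.94
top tray 22.72
scene jar 2.14
scene marker 2.42
scene B 1.86
scene beam 1.95
scene tray 12.7
exp neck in tray top (np.float64(125.79704258787157), np.float64(199.56389637297167))
[126 190  37  26 676] [143.5 203.2]
[360 232  22  21 367] [370.6 242.1]
[380 235  15  19 118] [387.1 244.3]
[   0  294   50   41 1721] [ 24.2 313. ]
[   0  336   33   50 1102] [ 12.5 359.4]
[275 376  59  23 565] [308.7 384.3]
[  0 386  39  34 696] [ 12.8 407.9]
```

```bash
python3 -c "
from bench import ctrl
print(ctrl.close_job())"
```

```text
the job is handed in; nothing more can be done
None
```

The adapter I weighed tipped the beam, so it is the heavy one; it now stands upright on the tray foam, with the light adapter, jar and marker left where they were, and I handed the job in at about 29 s, but I viewed 11 pictures against the limit of 10.

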